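# Clear the tea tin, set the jack under the spice rack and hold its front up

### The job

The front feet of the spice rack are to get felt pads: first clear the blue tea tin from in front of the rack by stacking it squarely on top of the column of two green tins, long sides together, and let it go. Then set the red lever jack flat on the counter, handle still up, with its round saddle centred under the orange lift mark on the rack's front tongue, and push the pump handle all the way down so that the front of the rack rises. Finish while still holding the handle down; do not lift or shove the rack itself, and leave the other pantry things where they are.

Things in the scene. Friction and masses are not known exactly. Their poses are not given: they have to be found in the camera images.
- rack: Loose beech spice rack with fused spice tins, 0.64 to 0.96 kg, 180 mm deep (x), 300 wide (y), 244 high, on four rubber feet 50 mm high at x +-78, y +-130 mm. Origin: centre of its underside; z up; front looks along its own -x. A steel tongue sticks out of the front's middle (x -90 to -155 mm, 50 mm wide, z 52 to 64 mm). The rear feet stay down when the tongue is jacked up.
- lift_mark (a point): Centre of a 36 mm orange disc on the underside of the rack's tongue, at (-125, 0, 52) mm in the rack's frame: 52 mm above the counter (z = 0) before lifting. An equal disc on the tongue's top, straight above, shows it from above.
- jack: Loose red lever jack, 0.85 kg. Origin: underside of the base, straight under the grip tower; x points to the toe (saddle end), z up. Base plate 8 mm thick, x -135 to +105, y +-32 mm. Saddle at x +80 mm; handle towards -x. To set it, point its x axis like the rack's x axis, toe under the tongue.
- jack_grip (a point): Grip point on the jack's tower, at (0, 0, 70) mm in the jack's frame. The tower is 30 mm (x) by 36 mm (y) with its top at z 90 mm: pinch it from above across its 36 mm, along the jack's y.
- saddle_top (a point): Centre of the top of the jack's round steel saddle (36 mm dia), at (80, 0, 40) mm in the jack's frame with the handle up, so 12 mm below the tongue. It rises straight up 52 mm per radian of pump_handle, 26 mm for a full stroke, and lowers again with the handle.
- pump_handle (a joint): Pump handle angle: 0 = up (start), 0.5 rad = fully down (stop), growing as pressed down. Pivot at (-22, 0, 55) mm in the jack's frame, axis along the jack's y. Sprung: it comes up by itself when let go. Takes about 1.5 to 4 N at the pad unloaded, 5 to 8 N with the rack on the saddle.
- handle_pad (a point): Centre of the top face of the black pad (36 x 36 mm, 12 mm thick) at the free end of the pump handle, 105 mm from the pivot. With the handle up the handle rises at 0.5 rad (29 deg) and the point is at about (-111, 0, 111) mm in the jack's frame; fully down the handle is level and the point is at about (-127, 0, 61) mm.
- tin_loose: Blue closed tea tin with a brass band, 84 (x) x 56 (y) x 50 (z) mm, 0.22 kg, loose on the counter in front of the rack's tongue, where the jack has to go. Origin: centre of its underside.
- tin_mid: Upper one of the two green tea tins already stacked, the same size as the blue one (84 x 56 x 50 mm, long side along x), loose; its top is 100 mm above the counter. Origin: centre of its underside.
- tin_base: Lower green tea tin of the column, the same size, standing loose on the counter. Origin: centre of its underside.
- jar_pasta: Bystander: tall amber glass jar with wooden lid, 84 mm dia, 170 mm high. Origin: centre of its underside.
- oil: Bystander: green glass oil bottle, 60 mm dia, 200 mm high. Origin: centre of its underside.
- can: Bystander: food can with yellow label, 74 mm dia, 100 mm high. Origin: centre of its underside.
- mug: Bystander: white mug, 80 mm dia, 90 mm high. Origin: centre of its underside.
- carton: Bystander: cardboard carton, 60 x 100 x 140 mm. Origin: centre of its underside.
- jar_beans: Bystander: terracotta-coloured jar with steel lid, 72 mm dia, 100 mm high. Origin: centre of its underside.

How it is judged:
By the outcome, as a careful person would: the job done as asked, in the order asked, and still so for the second after the job is handed in, while the arm keeps its last pose, push and grip.
It also fails if it takes over 64 s, if anything falls off the work surface, if the arm or the gripper's body presses on something with over 40 N, if the wrist force passes 120 N, or if a joint passes its speed limit or range.

### The arm

A 6-joint arm with a two-finger parallel gripper is mounted at the origin on the work surface. World frame = base frame: x ahead of the robot, y to its left, z up, the work surface at z = 0. Lengths are in m, angles in rad, forces in N, time in s.
With the tool pointing down it reaches from about 0.25 to 0.8 m from the base axis. Payload 8.5 kg.
Tool frame: the origin (TCP) lies midway between the tips of the shut fingers; the grasp point (between the pads) lies 19 mm behind it; z points along the fingers, y is the line along which they close (so a half turn about z gives the same grasp; the last joint's range is limited). The gripper opens to 85 mm and grips with 20 to 120 N. Pads are 22 mm wide; open, the fingers measure 114 mm over their backs; the gripper's body (76 mm by 85 mm) begins 54 mm behind the grasp point. The pads swing forward as they close: fully open they stand 13 mm farther back than shut.
Start: joints at [-1.189, 0.238, -0.013, 1.319, 0, 1.571], TCP at [0.196, -0.487, 0.231] pointing down, gripper open.
Joint ranges: [-2.66, 2.66], [-1.03, 1.9], [-1.14, 1.46], [-1.82, 2.27], [-1.45, 1.34], [-3.14, 3.14]. Speed limits (rad/s): [2.22, 2.22, 2.79, 3.14, 3.14, 3.14].

### API

Orientations are given as a unit quaternion [w, x, y, z].
In Python, from bench import * gives the robot as it stands.
- The arm moves only by the shell command python3 -m crank 'ROWS' [OPENING] [FORCE]. ROWS is a JSON list of rows, 1 to 8 of them, each of 6 numbers: dx, dy, dz in m, then a rotation vector rx, ry, rz in rad; each row is the pose to reach, as a shift and turn from the pose commanded when the command began, along the tool's axes at that moment; what a row does not reach only later rows make up. A row lasts 1/12 s, in which the tool goes at most 0.0417 m and 0.125 rad, less where a joint would pass 70% of its speed; a pose out of reach is approached as far as the arm can. OPENING is the finger opening in m, set as the command begins (- or left out keeps the last). The fingers move at their own pace and stop on an object; FORCE is the grip in N (left out, the last holds). Time passes only in rows, so rows that do not move let the fingers close. It prints the time, the measured TCP pose, the force, the opening and the grip force at its end.
- read_state(): the state, without advancing time (a new reading comes with each control period).
- camera(name): name is "scene" or "top"; returns the picture (400x640x3 uint8, red, green, blue); there is no depth.
- camera_model(name): a dict with "intrinsics" (3x3 intrinsics, pixels), "rvec" (rotation vector, rad) and "tvec" (3), from world to camera coordinates, as OpenCV has them. Camera axes: x right, y down, z forward; pixel columns grow to the right and rows downward; lengths in m; the calibration is good to about 2 mm. A picture is of the moment at which its call begins. camera_model takes no time and is no camera call.
- close_job(): hands the job in; it is judged then, once.
The state is a dict: "time_s": time; "joint_positions": joint angles; "qd": joint speeds; "joint_efforts": joint torques, N m; "ee_pos": TCP position; "eef_rot": TCP orientation; "ft_force": force on the tool from outside, world axes, zero at the start; "ft_torque": the same for the moment, N m; "finger_gap": finger opening in m; "gripper_force": force on a finger pad.
Only numpy, scipy, OpenCV 4.12 (cv2) and the standard library are available. Lean on these libraries where they do the work, as an engineer would, in place of code of your own. Each camera call takes 0.05 s, during which the arm holds its last target. There are 200 camera calls.

## Working session

There is one attempt and no reset: what is moved stays moved. The work goes in short steps, Python scripts to look and compute and a shell command to move; the robot and the scene stay as the last step left them, time stands still between calls to the robot, and variables do not carry over. Pictures are saved under pics/ and viewed, at most 10 in all, crops included, and the job is handed in when it is done.

```bash
mkdir -p pics
cat > h.py <<'E'
import numpy as np, cv2
from bench import *
from scipy.spatial.transform import Rotation as R
def snap(name,fn,crop=None,k=1):
    im=camera(name)
    np.save('pics/'+name+'.npy',im)
    b=cv2.cvtColor(im,cv2.COLOR_RGB2BGR)
    if crop: x0,y0,x1,y1=crop; b=b[y0:y1,x0:x1]
    if k!=1: b=cv2.resize(b,None,fx=k,fy=k,interpolation=cv2.INTER_CUBIC)
    cv2.imwrite('pics/'+fn,b)
def w(name,u,v,z):
    m=camera_model(name);K=np.array(m['intrinsics']);Rm=cv2.Rodrigues(np.array(m['rvec'],float))[0];t=np.array(m['tvec'],float).ravel()
    d=Rm.T@np.linalg.inv(K)@[u,v,1];c=-Rm.T@t
    return c+d*(z-c[2])/d[2]
def px(name,p):
    m=camera_model(name)
    return cv2.projectPoints(np.array(p,float).reshape(-1,1,3),np.array(m['rvec'],float),np.array(m['tvec'],float),np.array(m['intrinsics'],float),None)[0].reshape(-1,2)
def st():
    s=read_state();q=s['eef_rot'];r=R.from_quat([q[1],q[2],q[3],q[0]])
    return s,np.array(s['ee_pos']),r
E
python3 - <<'E'
from h import *
snap('top','t0.png',None,1.25);snap('scene','s0.png',None,1.25)
s,p,r=st();print(p,r.as_matrix().round(3));print(s)
for n in('top','scene'):
    m=camera_model(n);print(n,m)
E
```

```text
[ 0.19545309 -0.48686658  0.23073552] [[ 0.928  0.373 -0.   ]
 [ 0.373 -0.928  0.001]
 [-0.    -0.001 -1.   ]]
{'time_s': 0.1, 'joint_positions': array([-1.18903503e+00,  2.38730806e-01, -1.41728442e-02,  1.31917878e+00,
       -7.95393145e-06,  1.57080454e+00]), 'qd': array([ 0.00086984, -0.00202619,  0.0018131 , -0.00151775,  0.0005687 ,
        0.00077488]), 'joint_efforts': array([-1.01855096e-04, -5.39719498e+01,  3.46998525e+01,  1.33669301e-02,
        1.16522753e-05, -1.32408559e-05]), 'ee_pos': array([ 0.19545309, -0.48686658,  0.23073552]), 'eef_rot': array([-6.30619335e-04,  9.81838111e-01,  1.89719556e-01, -1.25909822e-04]), 'ft_force': array([ 0.26107396,  0.03506011, -0.36891644]), 'ft_torque': array([0.03534762, 0.02681856, 0.00866688]), 'gripper_force': 0.0, 'finger_gap': 0.08516709244008965}
top {'intrinsics': array([[441.26105268,   0.        , 315.05879849],
       [  0.        , 441.26105268, 197.63836965],
       [  0.        ,   0.        ,   1.        ]]), 'rvec': array([ 2.19972966, -2.16500825,  0.09064803]), 'tvec': array([-0.09218067,  0.60326251,  1.31156685])}
scene {'intrinsics': array([[483.23776737,   0.        , 311.67200475],
       [  0.        , 483.23776737, 191.43820444],
       [  0.        ,   0.        ,   1.        ]]), 'rvec': array([ 0.79109701,  2.47735919, -1.24593369]), 'tvec': array([ 0.5526346 , -0.11245812,  1.93834284])}
```

View pics/t0.png

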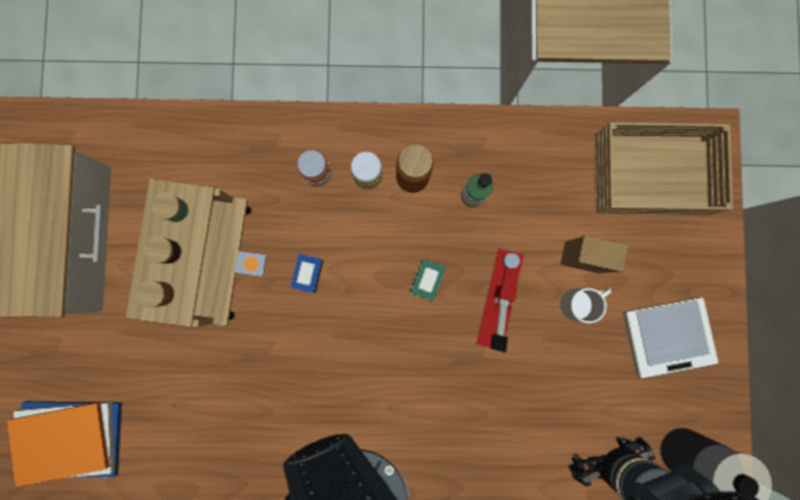

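View pics/s0.png

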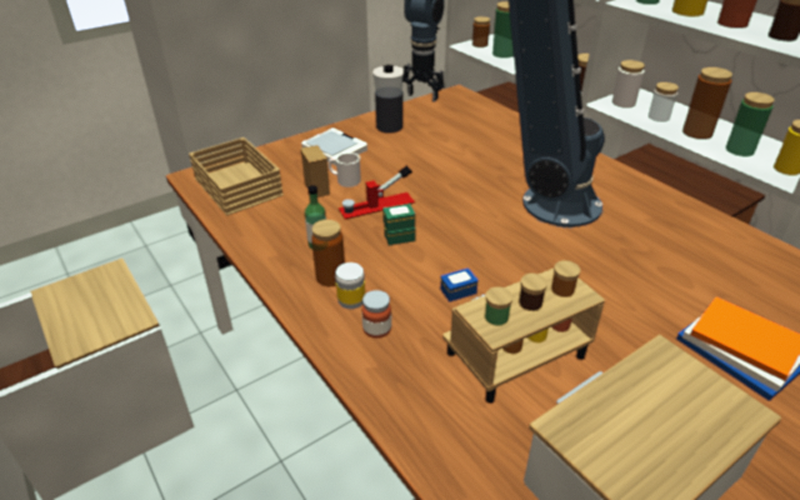

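The top view shows the rack at the left with its front facing right (−y), tongue mark at (251,264), blue tin (307,273), green column (428,280), and jack from (512,260) at the saddle to (499,342) at the pad (1.25× pixels). The scene view confirms the layout. I'll enlarge for precise pixels.

Run:
```python
from h import *
im=cv2.cvtColor(np.load('pics/top.npy'),cv2.COLOR_RGB2BGR)
a=im[185:250,175:365]; b=im[190:290,365:435]
A=cv2.resize(a,None,fx=4,fy=4,interpolation=cv2.INTER_CUBIC)
B=cv2.resize(b,None,fx=4,fy=4,interpolation=cv2.INTER_CUBIC)
out=np.zeros((265+400-5,800,3),np.uint8)[:600]
A=A[:, :]; cv2.imwrite('pics/a.png',A); cv2.imwrite('pics/b.png',B)
# colour blobs, with min-area rects
hsv=cv2.cvtColor(im,cv2.COLOR_BGR2HSV)
def blob(nm,lo,hi,box):
    x0,y0,x1,y1=box
    m=np.zeros(hsv.shape[:2],np.uint8); m[y0:y1,x0:x1]=cv2.inRange(hsv[y0:y1,x0:x1],lo,hi)
    m=cv2.morphologyEx(m,cv2.MORPH_CLOSE,np.ones((9,9),np.uint8)) if nm in('blue','green') else m
    ys,xs=np.nonzero(m);pts=np.stack([xs,ys],1).astype(np.float32)
    print(nm,len(xs),xs.mean(),ys.mean(),cv2.minAreaRect(pts));return cv2.boxPoints(cv2.minAreaRect(pts))
bl=blob('blue',(100,80,40),(130,255,255),(225,195,265,240))
gr=blob('green',(65,60,20),(95,255,255),(320,200,362,246))
o=blob('orange',(8,130,150),(20,255,255),(193,203,208,220))
blob('red',(0,180,90),(5,255,255),(375,195,425,285)); 
for n,bx,z in(('blue',bl,.05),('green',gr,.15-.05)):print(n,[w('top',*p,z).round(4) for p in bx])
```

```text
blue 365 244.91780821917808 218.43561643835616 ((244.7646942138672, 218.44119262695312), (19.160314559936523, 27.649059295654297), 14.03624439239502)
green 364 341.93956043956047 223.62362637362637 ((342.0000305175781, 223.5), (19.077707290649414, 28.558040618896484), 20.556045532226562)
orange 93 200.36559139784947 210.67741935483872 ((200.5000457763672, 210.50001525878906), (9.899494171142578, 9.899494171142578), 45.0)
red 1006 398.07952286282307 237.96222664015906 ((400.27685546875, 239.3685302734375), (21.77019500732422, 77.96046447753906), 13.055246353149414)
blue [array([0.5043, 0.1606, 0.05  ]), array([0.5839, 0.1432, 0.05  ]), array([0.571 , 0.0878, 0.05  ]), array([0.4915, 0.1054, 0.05  ])]
green [array([ 0.4971, -0.1208,  0.1   ]), array([ 0.5735, -0.1484,  0.1   ]), array([ 0.5552, -0.1995,  0.1   ]), array([ 0.479 , -0.1717,  0.1   ])]
```

View pics/a.png

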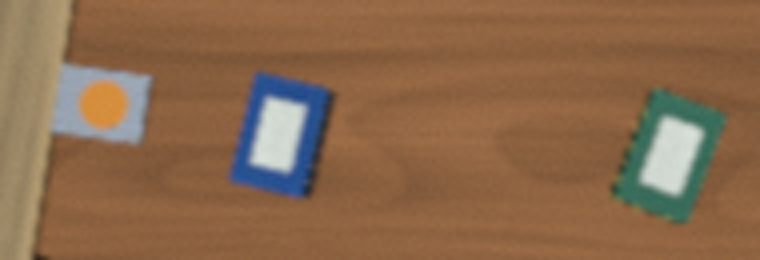

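View pics/b.png

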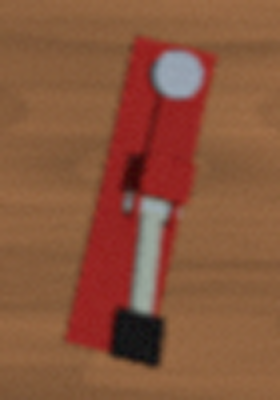

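In crop a, the blue top corners are (257,72),(330,88),(305,197),(232,183), the green label is centred at (673,155), and the orange mark is at (104,104). In crop b, the saddle is at (178,74), the pad at (137,337), and the base corners at (135,37),(215,55),(66,343).

```bash
cat > fit.py <<'E'
from h import *
from scipy.optimize import least_squares
def fit(name,pix,loc,x0):
    loc=np.array(loc,float)/1000;pix=np.array(pix,float)
    def f(q):
        c,s=np.cos(q[2]),np.sin(q[2])
        P=np.c_[q[0]+c*loc[:,0]-s*loc[:,1],q[1]+s*loc[:,0]+c*loc[:,1],loc[:,2]]
        return (px(name,P)-pix).ravel()
    r=least_squares(f,x0);return r.x,np.abs(r.fun).reshape(-1,2).max(1).round(1)
def crop(pts,ox,oy,k=4.): return [((x+.5)/k-.5+ox,(y+.5)/k-.5+oy) for x,y in pts]
E
python3 - <<'E'
from fit import *
a=lambda p:crop(p,175,185)
b=lambda p:crop(p,365,190)
# tin corners: image up=+x, left=+y
t=[[42,28],[42,-28],[-42,-28],[-42,28]]
print('blue',fit('top',a([(257,72),(330,88),(305,197),(232,183)]),[q+[50] for q in t],[.54,.12,0]))
print('green',fit('top',a([(655,89),(726,113),(686,222)]),[q+[100] for q in t[:3]],[.53,-.16,0]))
print('green label',w('top',*a([(673,155)])[0],.1),'blue label',w('top',*a([(279,134)])[0],.05))
print('mark top',w('top',*a([(104,104)])[0],.064))
# rack: tongue corners
print('rack',fit('top',a([(104,104),(151,75),(143,143)]),[[-125,0,64],[-155,25,64],[-155,-25,64]],[.55,.35,1.5]))
L=[[80,0,40],[-111,0,111],[105,32,8],[105,-32,8],[-135,32,8]]
print('jack',fit('top',b([(178,74),(137,337),(135,37),(215,55),(66,343)]),L,[.5,-.3,0]))
im=cv2.cvtColor(np.load('pics/top.npy'),cv2.COLOR_RGB2BGR)
cv2.imwrite('pics/r.png',cv2.resize(im[130:270,90:220],None,fx=4,fy=4,interpolation=cv2.INTER_CUBIC))
sc=cv2.cvtColor(np.load('pics/scene.npy'),cv2.COLOR_RGB2BGR)
cv2.imwrite('pics/sc.png',cv2.resize(sc[120:250,250:400],None,fx=4,fy=4,interpolation=cv2.INTER_CUBIC))
E
```

```text
blue (array([ 0.53789561,  0.12392252, -0.19271305]), array([0.1, 0.2, 0.4, 0.1]))
green (array([ 0.52642536, -0.1603615 , -0.34033519]), array([0.7, 0.3, 0.6]))
green label [ 0.52650114 -0.1625669   0.1       ] blue label [0.53850148 0.12543301 0.05      ]
mark top [0.55797103 0.25181157 0.064     ]
rack (array([0.54167241, 0.08647501, 4.61399473]), array([13.9,  6.8,  7.1]))
jack (array([ 0.4974467 , -0.34573288, -0.22224502]), array([0.3, 0.5, 0.2, 0.2, 0.4]))
```

View pics/r.png

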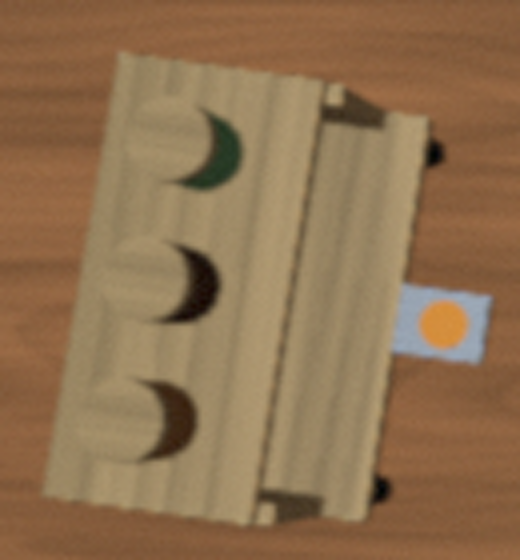

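View pics/sc.png

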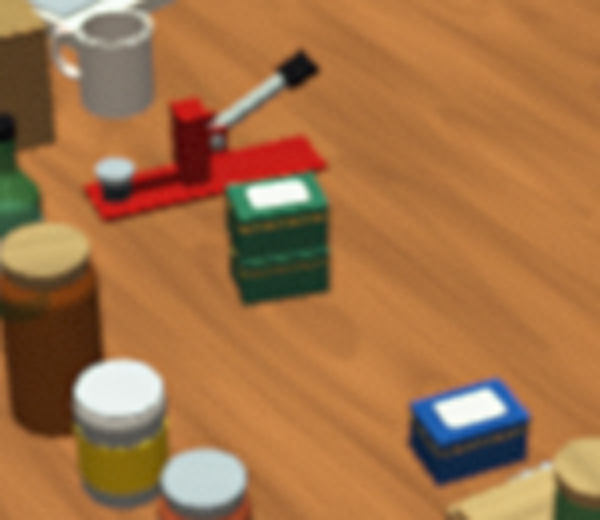

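In crop r the tongue corners are (491,295),(482,364) with the shelf front edge from (430,117) to (365,522). In crop sc the green top is (226,183),(318,174),(328,208),(236,220) and the blue top is (411,411),(502,379),(529,413),(430,442). I'll cross-check the two cameras.

Run:
```python
from fit import *
r=lambda p:crop(p,90,130)
s=lambda p:crop(p,250,120)
print('rack',fit('top',r([(444,325),(491,295),(482,364),(404,283),(393,352)]),[[-125,0,64],[-155,-25,64],[-155,25,64],[-90,-25,64],[-90,25,64]],[.55,.35,1.5]))
e=[w('top',*p,.06) for p in r([(430,117),(365,522)])];d=e[0]-e[1];print('front edge',e,np.linalg.norm(d),'ang of rack x',np.arctan2(d[0],-d[1]))
for n,pts,z in(('green',[(226,183),(318,174),(328,208),(236,220)],.1),('blue',[(411,411),(502,379),(529,413),(430,442)],.05)):
    P=np.array([w('scene',*p,z) for p in s(pts)]);print(n,P.round(4).tolist(),P.mean(0))
    d=np.roll(P,-1,0)-P; print(np.linalg.norm(d,axis=1),np.arctan2(d[:,1],d[:,0]))
print('base green bottom corner',[w('scene',*p,0).round(4) for p in s([(246,304),(329,292)])])
print('jack scene',fit('scene',s([(115,165),(298,64),(104,220),(326,166),(85,188)]),[[80,0,40],[-111,0,111],[105,32,0],[-135,32,8],[105,-32,8]],[.5,-.35,-.22]))
```

```text
rack (array([0.57230041, 0.37487569, 1.45535959]), array([0.4, 0.2, 0.3, 0.3, 0.1]))
front edge [array([0.71139612, 0.26877062, 0.06      ]), array([0.41317639, 0.30499002, 0.06      ])] 0.30041113590454066 ang of rack x 1.4499361900152032
green [[0.5552, -0.2036, 0.1], [0.4787, -0.166, 0.1], [0.5043, -0.1167, 0.1], [0.5814, -0.1498, 0.1]] [ 0.5298896 -0.1590285  0.1      ]
[0.08521538 0.0555926  0.08389828 0.05989352] [ 2.68420131  1.09206349 -0.40596017 -2.02415217]
blue [[0.5812, 0.0995, 0.05], [0.4942, 0.112, 0.05], [0.505, 0.1578, 0.05], [0.5929, 0.1381, 0.05]] [0.54332949 0.12686501 0.05      ]
[0.08792719 0.04708526 0.09001607 0.04039271] [ 2.99859326  1.33803191 -0.22036499 -1.86390453]
base green bottom corner [array([ 0.5707, -0.1522,  0.    ]), array([ 0.4979, -0.1219,  0.    ])]
jack scene (array([ 0.49885963, -0.34705781, -0.23578962]), array([0.5, 0.6, 0.8, 0.9, 1.3]))
```

```bash
cat > plan.py <<'E'
# plan.py x,y,z,yaw ... : last-row values (tool axes) for successive commands, from the measured pose; tool pointing down
import sys
from h import *
s,p,r=st();y=r.as_euler('ZYX')
print('t',round(s['time_s'],2),'p',p.round(4),'yaw',np.arctan2(*r.as_matrix()[1::-1,0]).round(4),'q6',s['joint_positions'][5].round(2),'F',s['ft_force'].round(1),'gap',round(s['finger_gap'],4))
for a in sys.argv[1:]:
    x,yy,z,yaw=map(float,a.split(','))
    g=np.array([x,yy,z]);rg=R.from_matrix([[np.cos(yaw),np.sin(yaw),0],[np.sin(yaw),-np.cos(yaw),0],[0,0,-1]])
    d=r.inv().apply(g-p);rv=(r.inv()*rg).as_rotvec()
    print(a,'->',d.round(4).tolist(),rv.round(4).tolist(),'rows>=%.1f'%max(np.linalg.norm(d)/.0417,np.linalg.norm(rv)/.125))
    p,r=g,rg
E
python3 - <<'E'
from h import *
im=cv2.cvtColor(np.load('pics/top.npy'),cv2.COLOR_RGB2HSV)[...,1].astype(float)
rgb=np.load('pics/top.npy').astype(float).min(2)
for n,(u,v),z in(('blue',(244.4,218.2),.05),('green',(343,223.5),.1)):
    u0,v0=int(u)-9,int(v)-12
    W=np.clip((rgb[v0:v0+25,u0:u0+19]-95)/100,0,1)
    ys,xs=np.mgrid[v0:v0+25,u0:u0+19]
    P=np.array([w('top',a,b,z)[:2] for a,b in zip(xs.ravel(),ys.ravel())]);ww=W.ravel();c=(P*ww[:,None]).sum(0)/ww.sum()
    C=((P-c)*ww[:,None]).T@(P-c);e,V=np.linalg.eigh(C);print(n,c,np.arctan(V[1,1]/V[0,1]),np.sqrt(12*e/ww.sum()))
E
python3 plan.py .30,-.33,.235,1.30 .42,-.1,.235,2.20 .538,.1245,.15,2.949
```

```text
blue [0.53819647 0.12632455] -0.22286840641300268 [0.0304077  0.05004273]
green [ 0.52622268 -0.16133416] -0.35197528795423494 [0.03068728 0.05025925]
t 0.1 p [ 0.1955 -0.4869  0.2307] yaw 0.3818 q6 1.57 F [ 0.3  0.  -0.4] gap 0.0852
.30,-.33,.235,1.30 -> [0.1555, -0.1066, -0.0041] [-0.0012, -0.0006, -0.9182] rows>=7.3
.42,-.1,.235,2.20 -> [0.2537, 0.0541, 0.0] [0.0, 0.0, -0.9] rows>=7.2
.538,.1245,.15,2.949 -> [0.1121, 0.2275, 0.085] [0.0, 0.0, -0.749] rows>=6.4
```

```bash
python3 -m crank '[[0.019,-0.013,0,0,0,-0.115],[0.039,-0.027,0,0,0,-0.23],[0.058,-0.04,0,0,0,-0.345],[0.078,-0.053,0,0,0,-0.46],[0.097,-0.067,0,0,0,-0.575],[0.117,-0.08,0,0,0,-0.69],[0.136,-0.093,0,0,0,-0.805],[0.155,-0.106,-0.004,0,0,-0.918]]' 0.085 40
python3 -m crank '[[0.032,0.007,0,0,0,-0.113],[0.063,0.014,0,0,0,-0.225],[0.095,0.02,0,0,0,-0.338],[0.127,0.027,0,0,0,-0.45],[0.158,0.034,0,0,0,-0.563],[0.19,0.041,0,0,0,-0.675],[0.222,0.047,0,0,0,-0.788],[0.254,0.054,0,0,0,-0.9]]'
python3 -m crank '[[0.016,0.033,0.012,0,0,-0.107],[0.032,0.065,0.024,0,0,-0.214],[0.048,0.098,0.036,0,0,-0.321],[0.064,0.13,0.048,0,0,-0.428],[0.08,0.163,0.06,0,0,-0.535],[0.096,0.195,0.072,0,0,-0.642],[0.112,0.227,0.085,0,0,-0.735],[0.112,0.227,0.085,0,0,-0.735]]'
python3 plan.py .538,.125,.008,2.935
```

```text
time_s: 0.77
ee_pos: [0.3, -0.3296, 0.2346]
eef_rot: [-0.001, 0.794, 0.607, -0.0]
ft_force: [0.2, -0.3, -0.2]
finger_gap: 0.0851
gripper_force: 0.0
time_s: 1.43
ee_pos: [0.4201, -0.0991, 0.2352]
eef_rot: [-0.0, 0.451, 0.892, -0.0]
ft_force: [1.3, 0.1, -0.7]
finger_gap: 0.0851
gripper_force: 0.0
time_s: 2.1
ee_pos: [0.5389, 0.128, 0.1472]
eef_rot: [-0.001, 0.099, 0.995, 0.0]
ft_force: [-1.3, -1.1, -0.8]
finger_gap: 0.0852
gripper_force: 0.0
t 2.1 p [0.5389 0.128  0.1472] yaw 2.9442 q6 0.43 F [-1.3 -1.1 -0.8] gap 0.0852
.538,.125,.008,2.935 -> [-0.0, -0.0032, 0.1392] [0.0005, -0.0024, 0.0092] rows>=3.3
```

```bash
python3 -m crank '[[0,0,0.02,0,0,0],[0,-0.001,0.05,0,0,0],[0,-0.001,0.08,0,0,0],[0,-0.001,0.105,0,0,0],[0,-0.001,0.125,0,0,0],[0,-0.001,0.136,0,0,0],[0,-0.001,0.141,0,0,0],[0,-0.001,0.141,0,0,0]]'
python3 plan.py
python3 -m crank '[[0,0,0,0,0,0],[0,0,0,0,0,0],[0,0,0,0,0,0],[0,0,0,0,0,0],[0,0,0,0,0,0],[0,0,0,0,0,0]]' 0.045 40
python3 plan.py .538,.125,.16,2.935
```

```text
time_s: 2.77
ee_pos: [0.5365, 0.122, 0.0082]
eef_rot: [-0.001, 0.103, 0.995, -0.0]
ft_force: [0.7, -0.4, -0.6]
finger_gap: 0.0853
gripper_force: 0.0
t 2.77 p [0.5365 0.122  0.0082] yaw 2.9344 q6 0.43 F [ 0.7 -0.4 -0.6] gap 0.0853
time_s: 3.27
ee_pos: [0.5384, 0.1227, 0.0106]
eef_rot: [0.001, 0.103, 0.995, 0.001]
ft_force: [-0.1, 0.5, 6.8]
finger_gap: 0.0555
gripper_force: 43.6
t 3.27 p [0.5384 0.1227 0.0106] yaw 2.9348 q6 0.43 F [-0.1  0.5  6.8] gap 0.0555
.538,.125,.16,2.935 -> [0.0005, 0.0024, -0.1494] [0.0012, 0.0021, -0.0002] rows>=3.6
```

```bash
python3 -m crank '[[0,0,-0.01,0,0,0],[0,0,-0.03,0,0,0],[0,0,-0.06,0,0,0],[0,0,-0.095,0,0,0],[0,0,-0.13,0,0,0],[0,0,-0.155,0,0,0],[0,0,-0.165,0,0,0],[0,0,-0.165,0,0,0]]'
python3 plan.py .53,-.02,.174,2.86 .5265,-.161,.174,2.79
```

```text
time_s: 3.93
ee_pos: [0.5385, 0.1226, 0.177]
eef_rot: [0.002, 0.103, 0.995, 0.001]
ft_force: [0.4, 0.7, -2.1]
finger_gap: 0.0557
gripper_force: 43.1
t 3.93 p [0.5385 0.1226 0.177 ] yaw 2.9348 q6 0.43 F [ 0.4  0.7 -2.1] gap 0.0557
.53,-.02,.174,2.86 -> [-0.0209, -0.1413, 0.0028] [0.002, 0.0039, 0.0748] rows>=3.4
.5265,-.161,.174,2.79 -> [-0.0358, -0.1364, 0.0] [0.0, 0.0, 0.07] rows>=3.4
```

```bash
python3 -m crank '[[-0.002,-0.014,0,0,0,0.01],[-0.007,-0.04,0,0,0,0.025],[-0.013,-0.076,0,0,0,0.042],[-0.019,-0.114,0,0,0,0.06],[-0.025,-0.152,0,0,0,0.08],[-0.031,-0.19,0,0,0,0.1],[-0.037,-0.225,0,0,0,0.12],[-0.042,-0.254,0,0,0,0.135]]'
python3 -m crank '[[-0.003,-0.018,0,0,0,0.008],[-0.004,-0.025,0,0,0,0.01],[-0.004,-0.025,0,0,0,0.01],[-0.004,-0.025,0,0,0,0.01]]'
python3 - <<'E'
from h import *
snap('top','t1.png',(320,190,365,250),8)
snap('scene','s1.png',(250,120,400,250),4)
E
python3 plan.py .5265,-.161,.12,2.79
```

```text
time_s: 4.6
ee_pos: [0.5243, -0.1375, 0.1719]
eef_rot: [-0.002, 0.171, 0.985, -0.0]
ft_force: [0.7, 0.2, -2.0]
finger_gap: 0.0557
gripper_force: 43.2
time_s: 4.93
ee_pos: [0.5208, -0.1595, 0.1729]
eef_rot: [-0.001, 0.175, 0.984, 0.0]
ft_force: [-0.3, 0.1, -2.3]
finger_gap: 0.0557
gripper_force: 43.2
t 5.03 p [ 0.5215 -0.1587  0.1736] yaw 2.7908 q6 0.06 F [-0.1 -0.1 -1.4] gap 0.0556
.5265,-.161,.12,2.79 -> [-0.0056, -0.0005, 0.0536] [0.0003, -0.0014, 0.0008] rows>=1.3
```

View pics/s1.png

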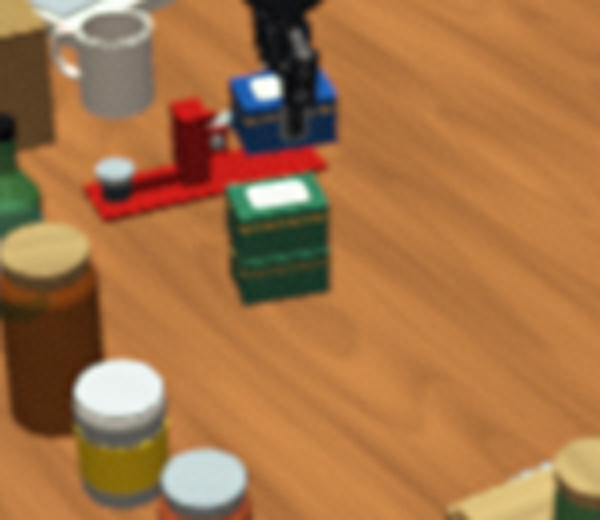

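The tin is held level above the column. Its lower front corners are at about (243,151) and (336,141), against (236,220),(328,208) for the top front edge of the green tin. I'll measure the relative offset with the same camera.

Run:
```python
from fit import *
s=lambda p:crop(p,250,120)
for z in(.163,):
  A=[w('scene',*p,z) for p in s([(243,151),(336,141)])]
B=[w('scene',*p,.1) for p in s([(236,220),(328,208)])]
for P in(A,B): d=P[0]-P[1];print(np.round(P,4).tolist(),(P[0]+P[1])/2,np.linalg.norm(d),np.arctan2(d[1],d[0]))
c=np.array([.5215,-.1587]);
for cc,y,z in((c,-.3508,.163),([.5265,-.161],-.35,.1)):
  P=[[cc[0]+np.cos(y)*a-np.sin(y)*28e-3,cc[1]+np.sin(y)*a+np.cos(y)*28e-3,z] for a in(.042,-.042)]
  q=px('scene',P); print('pred crop px',((q-[250,120]+.5)*4-.5).round(1).tolist())
```

```text
[[0.567, -0.1578, 0.163], [0.4918, -0.1227, 0.163]] [ 0.529433   -0.14025722  0.163     ] 0.08298885180032121 -0.4367528102547441
[[0.5814, -0.1498, 0.1], [0.5043, -0.1167, 0.1]] [ 0.54284996 -0.13323199  0.1       ] 0.08389828373593254 -0.4059601734263043
pred crop px [[246.9, 157.8], [339.4, 143.3]]
pred crop px [[241.8, 218.1], [332.4, 203.3]]
```

View pics/t1.png

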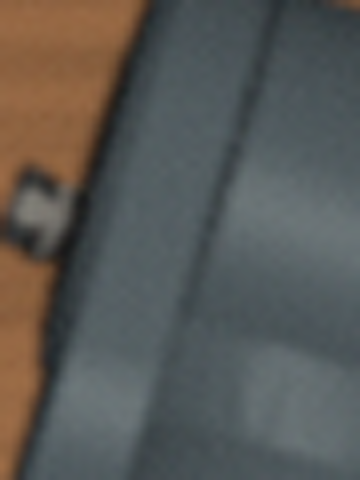

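The top view is blocked by the wrist. I'll use image code on the saved scene crops to compare edges.

```bash
cat > edge.py <<'E'
from fit import *
def edges(fn,box,ch,cols,rows):
    im=cv2.imread(fn).astype(float);d=im[...,ch]-im[...,2]
    x0,y0,x1,y1=box;m=np.zeros(d.shape,np.uint8);m[y0:y1,x0:x1]=(d[y0:y1,x0:x1]>-15)
    n,l,s,_=cv2.connectedComponentsWithStats(m);k=1+s[1:,4].argmax();m=l==k
    bot=[(c,np.nonzero(m[:,c])[0].max()+.5) for c in cols];lef=[(np.nonzero(m[r])[0].min()-.5,r) for r in rows];rig=[(np.nonzero(m[r])[0].max()+.5,r) for r in rows]
    return np.array(bot,float),np.array(lef,float),np.array(rig,float)
def box(c,y,z,h=.05):
    P=[[c[0]+np.cos(y)*a-np.sin(y)*b,c[1]+np.sin(y)*a+np.cos(y)*b,q] for q in(z,z+h) for a,b in((.042,.028),(-.042,.028),(-.042,-.028),(.042,-.028))]
    return (px('scene',P)-[250,120]+.5)*4-.5
def cmp(nm,fn,bx,ch,cols,rows,c,y,z,h=.05):
    b,l,r=edges(fn,bx,ch,cols,rows);q=box(c,y,z,h)
    line=lambda p0,p1,v,ax:p0[1-ax]+(p1[1-ax]-p0[1-ax])*(v-p0[ax])/(p1[ax]-p0[ax])
    print(nm,'bottom obs-pred',[round(v-line(q[0],q[1],u,0),1) for u,v in b],'right',[round(u-line(q[1],q[5],v,1),1) for u,v in r],'left(+x,-y edge)',[round(u-line(q[3],q[7],v,1),1) for u,v in l],'q',q[[0,1,3]].round().tolist())
E
python3 - <<'E'
from edge import *
cmp('blue0','pics/sc.png',(380,360,560,500),0,[450,465,480,495,510],[435,445,455],(.538,.1255),-.205,0)
cmp('green0','pics/sc.png',(200,150,350,320),1,[255,270,285,300,315],[225,240,255,270,280],(.5265,-.161),-.35,0,.1)
cmp('blue1','pics/s1.png',(200,40,350,175),0,[250,255,262,320,325,330],[105,112,120,128],(.5215,-.1587),-.3508,.163)
E
```

```text
blue0 bottom obs-pred [np.float64(-4.6), np.float64(-3.9), np.float64(-3.2), np.float64(-3.5), np.float64(-3.7)] right [np.float64(-6.7), np.float64(-5.7), np.float64(-5.8)] left(+x,-y edge) [np.float64(2.3), np.float64(2.8), np.float64(9.3)] q [[440.0, 488.0], [530.0, 460.0], [409.0, 447.0]]
green0 bottom obs-pred [np.float64(-3.1), np.float64(-2.4), np.float64(-2.8), np.float64(-2.2), np.float64(-2.6)] right [np.float64(-4.6), np.float64(-5.4), np.float64(-3.1), np.float64(-2.9), np.float64(-2.8)] left(+x,-y edge) [np.float64(0.4), np.float64(3.0), np.float64(3.6), np.float64(3.2), np.float64(6.0)] q [[244.0, 308.0], [331.0, 292.0], [228.0, 273.0]]
blue1 bottom obs-pred [np.float64(-4.9), np.float64(-4.1), np.float64(-4.0), np.float64(-3.8), np.float64(-4.1), np.float64(-4.3)] right [np.float64(-6.5), np.float64(-6.4), np.float64(-5.3), np.float64(-5.2)] left(+x,-y edge) [np.float64(3.2), np.float64(-2.0), np.float64(-10.1), np.float64(2.7)] q [[247.0, 158.0], [339.0, 143.0], [231.0, 125.0]]
```

```bash
python3 -m crank '[[-0.002,0,0.008,0,0,0],[-0.005,0,0.02,0,0,0],[-0.005,0,0.034,0,0,0],[-0.005,0,0.046,0,0,0],[-0.005,0,0.053,0,0,0],[-0.005,0,0.056,0,0,0],[-0.005,0,0.056,0,0,0],[-0.005,0,0.056,0,0,0]]'
python3 plan.py .526,-.1605,.1106,2.79
```

```text
time_s: 5.7
ee_pos: [0.5267, -0.1612, 0.1185]
eef_rot: [0.0, 0.175, 0.985, 0.0]
ft_force: [-0.3, -0.3, -1.7]
finger_gap: 0.0555
gripper_force: 43.2
t 5.7 p [ 0.5267 -0.1612  0.1185] yaw 2.7903 q6 0.05 F [-0.3 -0.3 -1.7] gap 0.0555
.526,-.1605,.1106,2.79 -> [0.0009, 0.0004, 0.0079] [0.0001, 0.0002, 0.0003] rows>=0.2
```

```bash
python3 -m crank '[[0,0,0.002,0,0,0],[0,0,0.004,0,0,0],[0,0,0.005,0,0,0],[0,0,0.006,0,0,0],[0,0,0.006,0,0,0],[0,0,0.006,0,0,0]]'
python3 -m crank '[[0,0,0.001,0,0,0],[0,0,0.001,0,0,0],[0,0,0.001,0,0,0]]'
python3 -m crank '[[0,0,0.001,0,0,0],[0,0,0.001,0,0,0],[0,0,0.001,0,0,0]]'
```

```text
time_s: 6.2
ee_pos: [0.5264, -0.1615, 0.1123]
eef_rot: [0.0, 0.175, 0.985, 0.0]
ft_force: [0.4, -0.6, -2.8]
finger_gap: 0.0555
gripper_force: 43.2
time_s: 6.45
ee_pos: [0.5264, -0.1614, 0.1113]
eef_rot: [-0.0, 0.175, 0.985, 0.0]
ft_force: [0.0, 1.0, -1.9]
finger_gap: 0.0553
gripper_force: 43.2
time_s: 6.7
ee_pos: [0.5267, -0.1614, 0.1106]
eef_rot: [0.0, 0.175, 0.985, 0.0]
ft_force: [-0.9, 0.3, 1.8]
finger_gap: 0.0555
gripper_force: 43.5
```

Contact came at the predicted height. I'll release and go up.

```bash
python3 -m crank '[[0,0,0,0,0,0],[0,0,0,0,0,0],[0,0,0,0,0,0],[0,0,0,0,0,0],[0,0,0,0,0,0]]' 0.085
python3 -m crank '[[0,0,-0.01,0,0,0],[0,0,-0.03,0,0,0],[0,0,-0.06,0,0,0],[0,0,-0.09,0,0,0],[0,0,-0.115,0,0,0],[0,0,-0.125,0,0,0],[0,0,-0.125,0,0,0]]'
python3 plan.py .498,-.346,.235,2.917
```

```text
time_s: 7.12
ee_pos: [0.5265, -0.1615, 0.1103]
eef_rot: [-0.0, 0.175, 0.985, 0.0]
ft_force: [-0.3, 0.0, -0.8]
finger_gap: 0.0845
gripper_force: 0.0
time_s: 7.7
ee_pos: [0.5277, -0.1619, 0.2384]
eef_rot: [0.002, 0.175, 0.985, -0.0]
ft_force: [-0.8, 0.2, 0.4]
finger_gap: 0.085
gripper_force: 0.0
t 7.7 p [ 0.5277 -0.1619  0.2384] yaw 2.7898 q6 0.05 F [-0.8  0.2  0.4] gap 0.085
.498,-.346,.235,2.917 -> [-0.0356, -0.1831, 0.0035] [-0.0, 0.0049, -0.1272] rows>=4.5
```

```bash
python3 -m crank '[[-0.004,-0.02,0,0,0,-0.015],[-0.01,-0.05,0,0,0,-0.035],[-0.017,-0.085,0,0,0,-0.06],[-0.024,-0.12,0,0,0,-0.085],[-0.03,-0.155,0,0,0,-0.11],[-0.034,-0.175,0,0,0,-0.122],[-0.036,-0.183,0,0,0,-0.127],[-0.036,-0.183,0,0,0,-0.127]]'
python3 plan.py .498,-.346,.15,2.917 .498,-.346,.051,2.917
python3 - <<'E'
from h import *
snap('scene','s2.png',(250,120,400,250),4)
snap('top','t2.png',(320,185,435,285),4)
im=np.load('pics/top.npy');rgb=im.astype(float).min(2)
for q in((.526,-.161,.15),):print(px('top',q))
u0,v0=px('top',(.526,-.161,.15))[0].astype(int)-[10,13]
W=np.clip((rgb[v0:v0+27,u0:u0+21]-95)/100,0,1);ys,xs=np.mgrid[v0:v0+27,u0:u0+21]
P=np.array([w('top',a,b,.15)[:2] for a,b in zip(xs.ravel(),ys.ravel())]);ww=W.ravel();c=(P*ww[:,None]).sum(0)/ww.sum()
C=((P-c)*ww[:,None]).T@(P-c);e,V=np.linalg.eigh(C);print('stacked',c,np.arctan(V[1,1]/V[0,1]),np.sqrt(12*e/ww.sum()))
from edge import *
cmp('green now','pics/s2.png',(200,100,350,320),1,[255,270,285,300,315],[225,240,255,270,280],(.5265,-.161),-.35,0,.1)
E
```

```text
time_s: 8.37
ee_pos: [0.4963, -0.347, 0.2336]
eef_rot: [-0.001, 0.113, 0.994, 0.001]
ft_force: [0.3, 0.7, 0.1]
finger_gap: 0.0848
gripper_force: 0.0
t 8.37 p [ 0.4963 -0.347   0.2336] yaw 2.9143 q6 -0.38 F [0.3 0.7 0.1] gap 0.0848
.498,-.346,.15,2.917 -> [-0.0016, 0.0013, 0.0836] [0.0008, -0.0022, -0.0027] rows>=2.0
.498,-.346,.051,2.917 -> [0.0, 0.0, 0.099] [0.0, 0.0, 0.0] rows>=2.4
[[343.52492057 223.15905425]]
stacked [ 0.52610692 -0.1615641 ] -0.3531023482638406 [0.0308898  0.05035651]
green now bottom obs-pred [np.float64(-3.1), np.float64(-3.4), np.float64(-2.8), np.float64(-2.2), np.float64(-2.6)] right [np.float64(-4.6), np.float64(-5.4), np.float64(-3.1), np.float64(-2.9), np.float64(-2.8)] left(+x,-y edge) [np.float64(0.4), np.float64(3.0), np.float64(3.6), np.float64(3.2), np.float64(6.0)] q [[244.0, 308.0], [331.0, 292.0], [228.0, 273.0]]
```

View pics/s2.png

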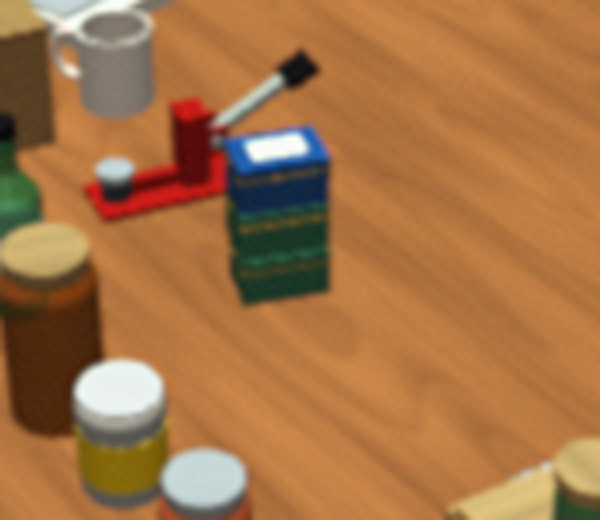

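The blue tin stands flush on the green column: label at (277,148), edges aligned, green unmoved. Top view puts it within 1 mm. Next, the jack.

```bash
python3 -m crank '[[-0.001,0.001,0.02,0,0,0],[-0.001,0.001,0.055,0,0,0],[-0.001,0.001,0.095,0,0,0],[-0.001,0.001,0.13,0,0,0],[-0.001,0.001,0.158,0,0,0],[-0.001,0.001,0.175,0,0,0],[-0.001,0.001,0.182,0,0,0],[-0.001,0.001,0.182,0,0,0]]'
python3 -m crank '[[0,0,0,0,0,0],[0,0,0,0,0,0],[0,0,0,0,0,0],[0,0,0,0,0,0],[0,0,0,0,0,0],[0,0,0,0,0,0],[0,0,0,0,0,0]]' 0.025 80
python3 plan.py
```

```text
time_s: 9.13
ee_pos: [0.4979, -0.3429, 0.0518]
eef_rot: [-0.001, 0.111, 0.994, 0.001]
ft_force: [-0.7, 0.6, 0.2]
finger_gap: 0.0847
gripper_force: 0.0
time_s: 9.72
ee_pos: [0.4991, -0.3456, 0.0547]
eef_rot: [0.001, 0.112, 0.994, -0.001]
ft_force: [-1.4, -0.8, 7.0]
finger_gap: 0.0349
gripper_force: 79.4
t 9.72 p [ 0.4991 -0.3456  0.0547] yaw 2.9164 q6 -0.38 F [-1.4 -0.8  7. ] gap 0.0349
```

```bash
python3 -m crank '[[0,0,-0.004,0,0,0],[0,0,-0.016,0,0,0],[0,0,-0.04,0,0,0],[0,0,-0.075,0,0,0],[0,0,-0.115,0,0,0],[0,0,-0.155,0,0,0],[0,0,-0.19,0,0,0],[0,0,-0.21,0,0,0]]' - 110
python3 plan.py .47,-.14,.265,3.76 .538,.075,.26,4.597
```

```text
time_s: 10.38
ee_pos: [0.4985, -0.345, 0.2672]
eef_rot: [0.001, 0.112, 0.994, -0.001]
ft_force: [0.2, -0.2, -7.9]
finger_gap: 0.0351
gripper_force: 111.7
t 10.38 p [ 0.4985 -0.345   0.2672] yaw 2.9167 q6 -0.38 F [ 0.2 -0.2 -7.9] gap 0.0351
.47,-.14,.265,3.76 -> [0.0735, 0.1935, 0.0018] [-0.002, 0.0022, -0.8433] rows>=6.7
.538,.075,.26,4.597 -> [-0.1801, 0.1358, 0.005] [0.0, 0.0, -0.837] rows>=6.7
```

```bash
python3 -m crank '[[0.004,0.012,0,0,0,-0.05],[0.013,0.033,0,0,0,-0.15],[0.022,0.058,0,0,0,-0.26],[0.032,0.085,0,0,0,-0.375],[0.042,0.112,0,0,0,-0.49],[0.053,0.139,0,0,0,-0.607],[0.063,0.166,0,0,0,-0.725],[0.0735,0.1935,0.002,0,0,-0.843]]'
python3 -m crank '[[-0.025,0.019,0,0,0,-0.118],[-0.05,0.038,0,0,0,-0.236],[-0.076,0.057,0.001,0,0,-0.354],[-0.101,0.076,0.002,0,0,-0.47],[-0.126,0.095,0.003,0,0,-0.585],[-0.15,0.113,0.004,0,0,-0.695],[-0.168,0.127,0.005,0,0,-0.78],[-0.178,0.134,0.005,0,0,-0.825]]'
python3 -m crank '[[-0.002,0,0,0,0,-0.01],[-0.002,0,0,0,0,-0.01],[-0.002,0,0,0,0,-0.01]]'
python3 plan.py .538,.078,.1,4.597 .538,.078,.061,4.597
```

```text
time_s: 11.05
ee_pos: [0.4688, -0.1385, 0.2609]
eef_rot: [-0.001, -0.307, 0.952, 0.001]
ft_force: [1.1, 0.5, -8.5]
finger_gap: 0.0346
gripper_force: 111.8
time_s: 11.72
ee_pos: [0.537, 0.075, 0.2553]
eef_rot: [-0.001, -0.663, 0.749, 0.001]
ft_force: [-1.1, -0.1, -8.6]
finger_gap: 0.0347
gripper_force: 112.1
time_s: 11.97
ee_pos: [0.5369, 0.0737, 0.256]
eef_rot: [-0.001, -0.664, 0.748, 0.0]
ft_force: [0.3, 0.2, -8.6]
finger_gap: 0.0347
gripper_force: 112.0
t 11.97 p [0.5369 0.0737 0.256 ] yaw -1.6902 q6 -1.31 F [ 0.3  0.2 -8.6] gap 0.0347
.538,.078,.1,4.597 -> [-0.0045, -0.0008, 0.156] [0.0013, -0.0008, -0.004] rows>=3.7
.538,.078,.061,4.597 -> [0.0, 0.0, 0.039] [0.0, 0.0, 0.0] rows>=0.9
```

```bash
python3 -m crank '[[0,0,0.015,0,0,0],[-0.002,-0.001,0.045,0,0,0],[-0.003,-0.001,0.085,0,0,-0.002],[-0.004,-0.001,0.12,0,0,-0.004],[-0.004,-0.001,0.15,0,0,-0.004],[-0.004,-0.001,0.175,0,0,-0.004],[-0.004,-0.001,0.19,0,0,-0.004],[-0.004,-0.001,0.193,0,0,-0.004]]'
python3 -m crank '[[0,0,0,0,0,0],[0,0,0,0,0,0]]'
python3 - <<'E'
from h import *
snap('top','t3.png',(180,170,330,270),4);snap('scene','s3.png',(330,160,480,285),4)
im=np.vstack([cv2.imread('pics/t3.png')[:,:],cv2.imread('pics/s3.png')])
a=cv2.imread('pics/t3.png');b=cv2.imread('pics/s3.png')
a=cv2.resize(a,(400,267));b=b[:, :]
o=np.zeros((500,800,3),np.uint8)
# combined sheet: top crop 3x left, scene crop 3x right
t=cv2.cvtColor(np.load('pics/top.npy'),cv2.COLOR_RGB2BGR)[140:290,185:318];s=cv2.cvtColor(np.load('pics/scene.npy'),cv2.COLOR_RGB2BGR)[140:290,340:473]
o=np.hstack([cv2.resize(t,None,fx=3,fy=3,interpolation=cv2.INTER_CUBIC),cv2.resize(s,None,fx=3,fy=3,interpolation=cv2.INTER_CUBIC)])
cv2.imwrite('pics/c3.png',o);print(o.shape)
E
python3 plan.py .5487,.1713,.0585,4.597
```

```text
time_s: 12.63
ee_pos: [0.5366, 0.0766, 0.0605]
eef_rot: [-0.002, -0.665, 0.747, 0.001]
ft_force: [0.1, -0.2, -8.2]
finger_gap: 0.0348
gripper_force: 112.1
time_s: 12.8
ee_pos: [0.5396, 0.0777, 0.0644]
eef_rot: [0.0, -0.665, 0.747, -0.0]
ft_force: [0.7, 1.4, -8.2]
finger_gap: 0.0344
gripper_force: 112.1
(450, 798, 3)
t 12.9 p [0.5401 0.0781 0.0649] yaw -1.6852 q6 -1.31 F [-0.2  0.1 -8.2] gap 0.0345
.5487,.1713,.0585,4.597 -> [-0.0936, 0.0021, 0.0064] [-0.0025, 0.0007, 0.0009] rows>=2.3
```

View pics/c3.png

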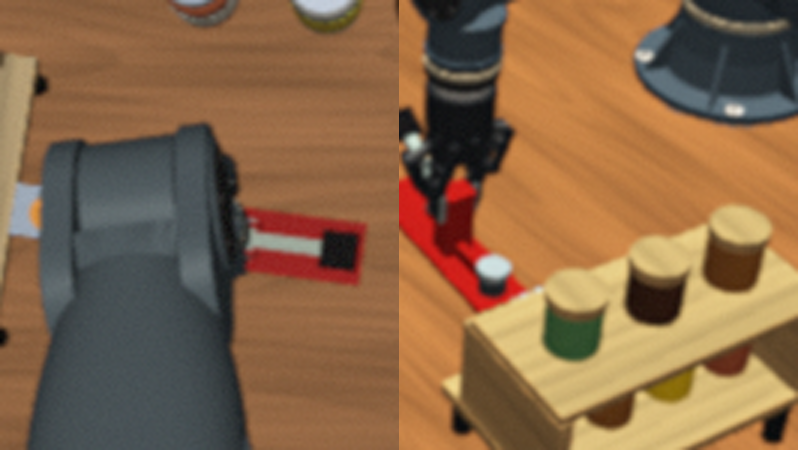

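In the combined sheet (left top view, right scene view) the jack is upright. Base tail corners are at (366,224),(360,285), the pad at (340,250), and in the right half the saddle top at (494,267). I'll fit the jack pose in the grip.

Run:
```python
from fit import *
h=10
T=crop([(366,224),(360,285),(340,250)],185,140,3.)
L=[[-135,-32,8+h],[-135,32,8+h],[-111,0,111+h]]
# image up=+x; jack x=+y (left); jack y=-x(down)
print('fit',fit('top',T,L,[.54,.078,1.455]))
S=crop([(95,267)],340,140,3.)[0]
print('saddle scene',w('scene',*S,.05),'bias check: scene predicted TCP-based saddle', [.5401+.08*np.cos(1.4564),.0781+.08*np.sin(1.4564)])
im=np.load('pics/top.npy').astype(int)
# black pad and red base centroids
print([w('top',*t,l[2]/1000).round(4).tolist() for t,l in zip(T,L)])
y=1.4564;c=np.array([.5401,.0781]);
for l in L: print('pred',(c+[np.cos(y)*l[0]/1e3-np.sin(y)*l[1]/1e3,np.sin(y)*l[0]/1e3+np.cos(y)*l[1]/1e3]).round(4))
```

```text
fit (array([0.53438306, 0.07751354, 1.48767706]), array([0.6, 0.5, 1. ]))
saddle scene [0.55147267 0.15943254 0.05      ] bias check: scene predicted TCP-based saddle [np.float64(0.5492317585366909), np.float64(0.15757710982432346)]
[[0.554, -0.0579, 0.018], [0.4924, -0.053, 0.018], [0.5251, -0.0358, 0.121]]
pred [ 0.5565 -0.0597]
pred [ 0.4929 -0.0524]
pred [ 0.5274 -0.0322]
```

```bash
python3 -m crank '[[0,0,0.002,0,0,0],[0,0,0.005,0,0,0],[0,0,0.006,0,0,0],[0,0,0.006,0,0,0],[0,0,0.006,0,0,0]]'
python3 plan.py .5488,.1717,.0585,4.597
```

```text
time_s: 13.32
ee_pos: [0.5389, 0.0784, 0.0573]
eef_rot: [-0.0, -0.666, 0.746, 0.0]
ft_force: [0.3, 0.4, -8.2]
finger_gap: 0.0347
gripper_force: 112.3
t 13.32 p [0.5389 0.0784 0.0573] yaw -1.6843 q6 -1.31 F [ 0.3  0.4 -8.2] gap 0.0347
.5488,.1717,.0585,4.597 -> [-0.0938, 0.0007, -0.0012] [0.0002, 0.0001, 0.0019] rows>=2.3
```

```bash
python3 -m crank '[[-0.005,0,-0.001,0,0,0],[-0.014,0,-0.001,0,0,0],[-0.026,0,-0.001,0,0,0.001],[-0.038,0,-0.001,0,0,0.001],[-0.05,0,-0.001,0,0,0.002],[-0.062,0,-0.001,0,0,0.002],[-0.072,0.001,-0.001,0,0,0.002],[-0.078,0.001,-0.001,0,0,0.002]]'
python3 -m crank '[[0,0,0,0,0,0],[0,0,0,0,0,0],[0,0,0,0,0,0]]'
python3 plan.py .5488,.1717,.0585,4.597
```

```text
time_s: 13.98
ee_pos: [0.5468, 0.1579, 0.0582]
eef_rot: [0.0, -0.666, 0.746, 0.0]
ft_force: [-0.1, 0.0, -7.8]
finger_gap: 0.0348
gripper_force: 112.2
time_s: 14.23
ee_pos: [0.5466, 0.1556, 0.0582]
eef_rot: [-0.0, -0.665, 0.747, -0.0]
ft_force: [-0.2, -1.0, -7.9]
finger_gap: 0.0345
gripper_force: 112.2
t 14.23 p [0.5466 0.1556 0.0582] yaw -1.6865 q6 -1.18 F [-0.2 -1.  -7.9] gap 0.0345
.5488,.1717,.0585,4.597 -> [-0.0163, -0.0003, -0.0003] [0.0004, -0.0004, -0.0003] rows>=0.4
```

```bash
python3 -m crank '[[-0.004,0,0,0,0,0],[-0.009,0,0,0,0,0],[-0.013,0,0,0,0,0],[-0.016,0,0,0,0,0],[-0.0163,0,0,0,0,0],[-0.0163,0,0,0,0,0],[-0.0163,0,0,0,0,0]]'
python3 -m crank '[[0,0,0.001,0,0,0],[0,0,0.002,0,0,0],[0,0,0.002,0,0,0],[0,0,0.002,0,0,0]]'
python3 plan.py .5488,.1717,.0547,4.597
python3 - <<'E'
from h import *
im=camera('scene')
np.save('pics/scene4.npy',im)
hsv=cv2.cvtColor(im,cv2.COLOR_RGB2HSV)
E
```

```text
time_s: 14.82
ee_pos: [0.5486, 0.1721, 0.0583]
eef_rot: [-0.0, -0.665, 0.747, 0.0]
ft_force: [0.2, 0.6, -9.0]
finger_gap: 0.0349
gripper_force: 112.2
time_s: 15.15
ee_pos: [0.5486, 0.172, 0.0562]
eef_rot: [-0.0, -0.665, 0.747, 0.0]
ft_force: [0.1, -0.1, -7.8]
finger_gap: 0.0346
gripper_force: 112.2
t 15.15 p [0.5486 0.172  0.0562] yaw -1.6865 q6 -1.15 F [ 0.1 -0.1 -7.8] gap 0.0346
.5488,.1717,.0547,4.597 -> [0.0003, -0.0002, 0.0015] [0.0003, -0.0, -0.0003] rows>=0.0
```

```bash
python3 -m crank '[[0,0,0.001,0,0,0],[0,0,0.001,0,0,0],[0,0,0.001,0,0,0]]'
python3 -m crank '[[0,0,0.001,0,0,0],[0,0,0.001,0,0,0],[0,0,0.001,0,0,0]]'
python3 -m crank '[[0,0,0.001,0,0,0],[0,0,0.001,0,0,0],[0,0,0.001,0,0,0]]'
python3 plan.py
```

```text
time_s: 15.45
ee_pos: [0.5486, 0.1721, 0.0553]
eef_rot: [-0.0, -0.665, 0.747, 0.0]
ft_force: [-0.1, 0.0, -8.0]
finger_gap: 0.0346
gripper_force: 112.2
time_s: 15.7
ee_pos: [0.5489, 0.1721, 0.0548]
eef_rot: [0.0, -0.665, 0.747, -0.0]
ft_force: [-0.7, -1.2, 0.2]
finger_gap: 0.0351
gripper_force: 113.0
time_s: 15.95
ee_pos: [0.5489, 0.1721, 0.0547]
eef_rot: [0.001, -0.665, 0.747, -0.0]
ft_force: [-4.0, -2.5, 10.0]
finger_gap: 0.0347
gripper_force: 114.7
t 15.95 p [0.5489 0.1721 0.0547] yaw -1.6865 q6 -1.15 F [-4.  -2.5 10. ] gap 0.0347
```

```bash
python3 -m crank '[[0,0,-0.001,0,0,0],[0,0,-0.001,0,0,0],[0,0,-0.001,0,0,0],[0,0,-0.001,0,0,0],[0,0,-0.001,0,0,0],[0,0,-0.001,0,0,0]]' 0.085 40
python3 -m crank '[[0,0,-0.015,0,0,0],[0,0,-0.045,0,0,0],[0,0,-0.085,0,0,0],[0.02,0,-0.12,0,0,0],[0.05,0,-0.145,0,0,0],[0.085,0,-0.16,0,0,0],[0.12,0,-0.165,0,0,0],[0.16,0,-0.165,0,0,0]]' 
python3 -m crank '[[0.04,0.015,0,0,0,0],[0.075,0.03,0,0,0,0],[0.1,0.04,0,0,0,0],[0.115,0.05,0,0,0,0],[0.12,0.05,0,0,0,0]]' 0
python3 - <<'E'
from fit import *
im=camera('top');np.save('pics/top5.npy',im)
cv2.imwrite('pics/t5.png',cv2.cvtColor(im,cv2.COLOR_RGB2BGR))
hsv=cv2.cvtColor(im,cv2.COLOR_RGB2HSV)
m=cv2.inRange(hsv,(0,180,90),(5,255,255));m[:180]=0;m[260:]=0;m[:,:180]=0;m[:,320:]=0
for c in range(195,315,4):
    y=np.nonzero(m[:,c])[0]; print(c,(y.min(),y.max(),len(y)) if len(y) else '-',end=' ')
ys,xs=np.nonzero(m);r=cv2.minAreaRect(np.stack([xs,ys],1).astype(np.float32));print(r,cv2.boxPoints(r))
o=cv2.inRange(hsv,(8,130,150),(20,255,255));ys,xs=np.nonzero(o[203:220,190:212]);print('orange',xs.mean()+190,ys.mean()+203,w('top',xs.mean()+190,ys.mean()+203,.064),len(xs))
k=(im.max(2)<45).astype(np.uint8);k[:190]=0;k[245:]=0;k[:,:270]=0;k[:,310:]=0;ys,xs=np.nonzero(k);print('pad',len(xs),xs.mean(),ys.mean(),w('top',xs.mean(),ys.mean(),.105))
for l in([-135,-32,8],[-135,32,8],[105,-32,8],[105,32,8],[-111,0,111],[80,0,40]):
    y=1.455;p=[.5489+(np.cos(y)*l[0]-np.sin(y)*l[1])/1e3,.1721+(np.sin(y)*l[0]+np.cos(y)*l[1])/1e3,l[2]/1e3];print('pred',l,px('top',p).round(1))
E
python3 plan.py .5361,.0619,.19,4.597 .5361,.0619,.118,4.597
```

```text
time_s: 16.45
ee_pos: [0.5488, 0.1722, 0.0543]
eef_rot: [0.0, -0.665, 0.747, 0.0]
ft_force: [-0.8, -0.4, -0.4]
finger_gap: 0.0846
gripper_force: 0.0
time_s: 17.12
ee_pos: [0.5309, 0.0124, 0.2213]
eef_rot: [0.001, -0.666, 0.746, -0.001]
ft_force: [0.5, -0.2, -0.6]
finger_gap: 0.0847
gripper_force: 0.0
time_s: 17.53
ee_pos: [0.4648, -0.1021, 0.2195]
eef_rot: [-0.0, -0.664, 0.748, 0.0]
ft_force: [1.4, -0.6, 0.1]
finger_gap: 0.0252
gripper_force: 0.0
195 - 199 (np.int64(221), np.int64(221), 1) 203 - 207 (np.int64(222), np.int64(222), 1) 211 (np.int64(221), np.int64(222), 2) 215 (np.int64(203), np.int64(223), 20) 219 (np.int64(204), np.int64(223), 20) 223 (np.int64(204), np.int64(224), 21) 227 (np.int64(205), np.int64(225), 20) 231 (np.int64(206), np.int64(225), 17) 235 (np.int64(206), np.int64(226), 4) 239 (np.int64(207), np.int64(226), 11) 243 (np.int64(207), np.int64(227), 13) 247 (np.int64(208), np.int64(227), 13) 251 (np.int64(208), np.int64(228), 13) 255 (np.int64(209), np.int64(228), 13) 259 (np.int64(209), np.int64(229), 11) 263 (np.int64(210), np.int64(229), 7) 267 (np.int64(210)
[... 238 characters left out ...]
94643592834473) [[197.00003 221.00002]
 [199.69873 200.75984]
 [275.61575 210.88213]
 [272.91705 231.1223 ]]
orange 200.36559139784947 210.67741935483872 [0.55780546 0.2525643  0.064     ] 93
pad 1 270.0 215.0 [0.54681272 0.04453199 0.105     ]
pred [-135, -32, 8] [[276.6 210.4]]
pred [-135, 32, 8] [[273.7 231.2]]
pred [105, -32, 8] [[198.9 200.1]]
pred [105, 32, 8] [[195.7 220.8]]
pred [-111, 0, 111] [[263.6 218.6]]
pred [80, 0, 40] [[202.8 211. ]]
t 17.58 p [ 0.466  -0.1019  0.2195] yaw -1.6888 q6 -1.67 F [ 0.5 -0.4 -0. ] gap 0.0172
.5361,.0619,.19,4.597 -> [-0.1709, -0.0503, 0.0295] [-0.0003, -0.0003, -0.0027] rows>=4.3
.5361,.0619,.118,4.597 -> [0.0, 0.0, 0.072] [0.0, 0.0, 0.0] rows>=1.7
```

Jack edges, yaw and saddle agree with the plan to about 1 mm, and the orange mark has not moved. Next, bring the shut fingers over the pad.

```bash
python3 plan.py .5368,.0678,.19,4.597
python3 -m crank '[[-0.012,-0.003,0,0,0,0],[-0.035,-0.01,0.003,0,0,0],[-0.065,-0.018,0.008,0,0,0],[-0.098,-0.027,0.014,0,0,0],[-0.13,-0.036,0.02,0,0,0],[-0.155,-0.043,0.026,0,0,-0.001],[-0.17,-0.047,0.03,0,0,-0.002],[-0.1765,-0.049,0.03,0,0,-0.002]]' 0
python3 -m crank '[[0,0,0,0,0,0],[0,0,0,0,0,0]]'
python3 plan.py .5368,.0678,.125,4.597
```

```text
t 17.58 p [ 0.466  -0.1019  0.2195] yaw -1.6888 q6 -1.67 F [ 0.5 -0.4 -0. ] gap 0.0172
.5368,.0678,.19,4.597 -> [-0.1769, -0.0503, 0.0295] [-0.0003, -0.0003, -0.0027] rows>=4.5
time_s: 18.25
ee_pos: [0.5365, 0.0727, 0.188]
eef_rot: [-0.0, -0.667, 0.745, 0.001]
ft_force: [-0.8, -0.2, 0.3]
finger_gap: -0.0004
gripper_force: 0.0
time_s: 18.42
ee_pos: [0.5358, 0.0698, 0.1893]
eef_rot: [-0.0, -0.666, 0.746, 0.0]
ft_force: [-0.7, -0.5, 0.6]
finger_gap: -0.0001
gripper_force: 0.0
t 18.42 p [0.5358 0.0698 0.1893] yaw -1.6832 q6 -1.33 F [-0.7 -0.5  0.6] gap -0.0001
.5368,.0678,.125,4.597 -> [0.0018, -0.0012, 0.0643] [0.0003, -0.0002, 0.0029] rows>=1.5
```

```bash
python3 -m crank '[[0,0,0.012,0,0,0],[0.001,-0.001,0.03,0,0,0.002],[0.001,-0.001,0.045,0,0,0.003],[0.001,-0.001,0.056,0,0,0.003],[0.001,-0.001,0.062,0,0,0.003],[0.001,-0.001,0.064,0,0,0.003],[0.001,-0.001,0.064,0,0,0.003],[0.001,-0.001,0.064,0,0,0.003]]'
python3 plan.py .5368,.0678,.125,4.597 .5361,.061,.101,4.597
```

```text
time_s: 19.08
ee_pos: [0.537, 0.068, 0.1261]
eef_rot: [0.0, -0.665, 0.747, -0.0]
ft_force: [-0.2, 0.6, 0.3]
finger_gap: -0.0001
gripper_force: 0.0
t 19.08 p [0.537  0.068  0.1261] yaw -1.6879 q6 -1.33 F [-0.2  0.6  0.3] gap -0.0001
.5368,.0678,.125,4.597 -> [0.0002, 0.0002, 0.0011] [-0.001, 0.0003, -0.0018] rows>=0.0
.5361,.061,.101,4.597 -> [0.0068, -0.0001, 0.024] [0.0, 0.0, 0.0] rows>=0.6
```

```bash
python3 -m crank '[[0,0,0.004,0,0,0],[0,0,0.008,0,0,0],[0.0005,0,0.012,0,0,0],[0.002,0,0.015,0,0,0],[0.0035,0,0.018,0,0,0],[0.005,0,0.021,0,0,0],[0.007,0,0.025,0,0,0],[0.007,0,0.025,0,0,0]]'
python3 plan.py
```

```text
time_s: 19.75
ee_pos: [0.5356, 0.0611, 0.0996]
eef_rot: [-0.0, -0.665, 0.747, 0.0]
ft_force: [1.4, 1.0, 1.4]
finger_gap: -0.0001
gripper_force: 0.9
t 19.75 p [0.5356 0.0611 0.0996] yaw -1.6876 q6 -1.34 F [1.4 1.  1.4] gap -0.0001
```

```bash
python3 -m crank '[[0.0012,0,0.003,0,0,0],[0.0025,0,0.006,0,0,0],[0.0037,0,0.009,0,0,0],[0.005,0,0.012,0,0,0],[0.006,0,0.015,0,0,0],[0.0068,0,0.018,0,0,0],[0.0075,0,0.021,0,0,0],[0.0083,0,0.0245,0,0,0]]'
python3 plan.py
```

```text
time_s: 20.42
ee_pos: [0.535, 0.0533, 0.0757]
eef_rot: [0.0, -0.665, 0.747, 0.0]
ft_force: [-0.6, 4.4, 4.2]
finger_gap: -0.0003
gripper_force: 2.2
t 20.42 p [0.535  0.0533 0.0757] yaw -1.6872 q6 -1.36 F [-0.6  4.4  4.2] gap -0.0003
```

```bash
python3 -m crank '[[-0.0005,0,0.002,0,0,0],[-0.0005,0,0.005,0,0,0],[0,0,0.008,0,0,0],[0,0,0.011,0,0,0],[0,0,0.013,0,0,0],[0,0,0.0145,0,0,0],[0,0,0.0145,0,0,0],[0,0,0.0145,0,0,0]]'
python3 plan.py
python3 - <<'E'
from h import *
im=camera('scene');a=np.load('pics/scene.npy') # earlier: jack held back
b=np.load('pics/scene4.npy') # jack held at target, 2 mm up, handle up
for n,c in(('then',b),('now',im)):
    hsv=cv2.cvtColor(c,cv2.COLOR_RGB2HSV);m=cv2.inRange(hsv,(0,200,100),(4,255,255));m[:150]=0;m[250:]=0;m[:,:300]=0;m[:,420:]=0
    ys,xs=np.nonzero(m);print(n,len(xs),xs.min(),xs.max(),ys.min(),ys.max())
    g=cv2.inRange(hsv,(12,40,150),(25,140,255));
d=cv2.absdiff(cv2.cvtColor(b,cv2.COLOR_RGB2GRAY),cv2.cvtColor(im,cv2.COLOR_RGB2GRAY))
ys,xs=np.nonzero(d[200:320,380:500]>25);print('rack diff px',len(xs))
E
```

```text
time_s: 21.08
ee_pos: [0.5348, 0.0521, 0.0612]
eef_rot: [-0.001, -0.664, 0.747, -0.001]
ft_force: [-1.2, -3.0, 5.0]
finger_gap: -0.0001
gripper_force: 2.7
t 21.08 p [0.5348 0.0521 0.0612] yaw -1.688 q6 -1.36 F [-1.2 -3.   5. ] gap -0.0001
then 398 345 381 215 243
now 416 345 381 217 244
rack diff px 2508
```

```bash
python3 -m crank '[[0,0,0.0005,0,0,0],[0,0,0.001,0,0,0],[0,0,0.001,0,0,0]]'
python3 -m crank '[[0,0,0.0005,0,0,0],[0,0,0.001,0,0,0],[0,0,0.001,0,0,0]]'
python3 plan.py
```

```text
time_s: 21.38
ee_pos: [0.5348, 0.0521, 0.0607]
eef_rot: [-0.001, -0.664, 0.747, -0.001]
ft_force: [-2.0, -3.6, 11.1]
finger_gap: 0.0001
gripper_force: 5.3
time_s: 21.63
ee_pos: [0.5349, 0.0521, 0.0602]
eef_rot: [-0.0, -0.664, 0.747, -0.001]
ft_force: [-4.4, -4.7, 16.1]
finger_gap: 0.0001
gripper_force: 8.3
t 21.63 p [0.5349 0.0521 0.0602] yaw -1.6881 q6 -1.36 F [-4.4 -4.7 16.1] gap 0.0001
```

The handle is at its stop: the force rises steeply at z 0.060. Final check of the jack and rack by image code.

Run:
```python
from h import *
a=np.load('pics/top5.npy');b=camera('top');s=camera('scene');s4=np.load('pics/scene4.npy')
for n,im in(('before',a),('now',b)):
    hsv=cv2.cvtColor(im,cv2.COLOR_RGB2HSV)
    o=cv2.inRange(hsv,(8,130,150),(20,255,255));ys,xs=np.nonzero(o[200:222,188:214]);print(n,'orange',len(xs),xs.mean()+188 if len(xs) else 0,ys.mean()+200 if len(xs) else 0)
    m=cv2.inRange(hsv,(0,180,90),(5,255,255))
    for c in (214,218,222,262,266,270,272,273,274,275,276):
        y=np.nonzero(m[195:240,c])[0]+195;print(c,(int(y.min()),int(y.max())) if len(y) else '-',end=' ')
    print()
print('pred mark raised',px('top',[[.558,.2516,.064],[.558,.2516,.078]]).tolist())
g=lambda i:np.float32(cv2.cvtColor(i,cv2.COLOR_RGB2GRAY))
# shift of rack parts: top view whole rack; scene rear-foot region and front/top region
print('top rack shift',cv2.phaseCorrelate(g(a)[145:262,100:180].copy(),g(b)[145:262,100:180].copy()))
for nm,(x0,y0,x1,y1) in(('tins',(390,205,480,245)),('rearfeet',(380,290,405,320))):
    print(nm,cv2.phaseCorrelate(g(s4)[y0:y1,x0:x1].copy(),g(s)[y0:y1,x0:x1].copy()))
# stack and bystanders unchanged (scene, left part)
d=cv2.absdiff(cv2.cvtColor(s4,cv2.COLOR_RGB2GRAY),cv2.cvtColor(s,cv2.COLOR_RGB2GRAY));print('diff bystanders',(d[100:275,240:335]>40).sum())
print(read_state()['ft_force'].round(1))
```

```text
before orange 93 200.36559139784947 210.67741935483872
214 (203, 223) 218 (204, 223) 222 (204, 224) 262 (210, 229) 266 (210, 230) 270 (211, 230) 272 (211, 230) 273 (211, 230) 274 (211, 223) 275 (212, 215) 276 - 
now orange 97 197.2577319587629 210.08247422680412
214 - 218 - 222 - 262 - 266 - 270 - 272 - 273 - 274 - 275 - 276 - 
pred mark raised [[200.69769353156775, 210.61626142364452], [199.46807720755837, 210.3737482627081]]
top rack shift ((-6.144904635625295, -0.6660883128988004), 0.7398153392473856)
tins ((4.02529155922101, 2.32847930852882), 0.4832329034805298)
rearfeet ((1.2632936973721254, 1.1791213959486448), 0.7350466076533)
diff bystanders 0
[-4.  -4.4 16.2]
```

```bash
python3 -c "
from bench import *
print(close_job())"
```

```text
the job is handed in; nothing more can be done
None
```

I handed in the job at about 22 s: the blue tin is squarely on the green column, the jack's saddle is under the orange mark (within about 2 mm), and the handle is held at its stop with the front of the rack raised.

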